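Slide the block home and snap the toggle clamp shut

TASK

With the fingertips only, push the wooden block along its channel until it is fully home against the end stop, then push the toggle clamp's lever over past its centre so that it snaps into its other position and the clamp holds the block. Do not pick up or tip the block, leave everything else on the mat where it is, and finish clear of everything.

Things in the scene. Friction and masses are not known exactly. Their poses are not given: they have to be found in the camera images.
- fixture: fixed grey base plate on the 3 mm mat, 190 mm (x) by 220 mm (y), 10 mm thick, with a channel for the block along its x, at y = 0, open at -x, and a toggle clamp on its -y side. Origin: underside of the plate, on the channel's middle line; z up; yaw within 0.4 rad. The channel is 54 mm wide; its guides are 8 to 10 mm tall, but the +y one is 30 mm tall from x = 21 to 86 mm
- end_stop (a point): middle of the face of the aluminium end stop at the +x end of the channel, at x = 70, y = 0, z = 27 mm in the fixture's frame; the stop is 35 mm tall over the plate
- block: loose wooden block lying in the channel, 60 mm along the channel, 50 mm wide, 45 mm tall, about 90 g, its axes about those of the fixture. Origin: centre of its underside, 10 mm above the fixture's origin. Starts 40 to 75 mm short of the stop; fully home its origin is at x = 40 mm in the fixture's frame
- lever (a joint): toggle lever's angle (rad): 0 = open, leaning 35 degrees to the fixture's -y, away from the block; 1.22 = locked, leaning 35 degrees to +y, towards the block. Unstable when upright (0.61): short of it, it springs back to 0; past it, it snaps to 1.22 by itself and drives the pad 22 mm out to the block. Takes about 4 to 6 N sideways near the tip
- lever_tip (a point): point on the axis of the lever's black hand grip (18 mm thick, 40 mm long, on a 10 mm steel rod), 85 mm from the pivot; the rounded end reaches 9 mm further. It moves in the plane x = 40 mm of the fixture; open it is at y = -144, z = 132 mm, locked at y = -46, z = 132, upright z = 147. Pushed much lower, its end may catch under a gripper
- lever_pivot (a point): pivot of the lever, at x = 40, y = -95, z = 62 mm in the fixture's frame; the lever turns about the fixture's x axis between two steel cheeks that reach z = 74 mm and y = -75 to -115 mm. The plunger's rod, 12 mm thick at z = 34 mm, reaches back to y = -128 mm when open
- clamp_pad: black sprung rubber pad, 18 mm across, on the end of the clamp's plunger, which moves along the fixture's +y, 34 mm above its origin. Origin: centre of the pad's face; open at y = -42 mm. Driven by the lever only; locked, it presses on the side of a block that is home with about 4 N
- jar: clear plastic jar with grey twist cap, bystander, 60 mm across, 75 mm tall; origin centre of underside
- light_clip: white plastic light clip, bystander, about 40 x 24 x 26 mm; origin centre of underside
- socket: steel socket standing upright, bystander, 24 mm across, 38 mm tall; origin centre of underside
- screwdriver: screwdriver lying flat beyond the end stop, bystander; origin under its middle
- spanner: stainless spanner lying flat, bystander; origin under its middle
- crank_arm: grey aluminium crank arm lying flat, bystander, about 200 mm long, with a five-legged spider at one end; origin under its middle
Mind the look-alikes: they are no part of the job. There is more than one size of the block; the job needs the largest.

How it is judged (in metres and radians):
On the way, in this order (a step that is already met when the one before it is completed fails the run):
1. the block is home against the end stop, within 4 mm, while the lever is still open (x of block in the frame of fixture above 0.036 m and y of block in the frame of fixture between -0.006 and 0.006 m and value of joint lever below 0.5 rad), for 0.2 s.
2. the lever has snapped to its locked position (value of joint lever above 1.1 rad), for 0.2 s.
At the end, for the whole second after the job is handed in: The block lies flat in the channel, within 4 mm of the end stop; the lever is locked (above 1.1 rad) and the clamp's pad presses the block with more than 1.5 N; everything is at rest (x of block in the frame of fixture above 0.036 m and y of block in the frame of fixture between -0.006 and 0.006 m and value of joint lever above 1.1 rad and contact force between clamp_pad and block above 1.5 N and height (world z) of block below 0.018 m and angle between block's own z axis and vertical below 0.1 rad and linear speed of block below 0.01 m/s); the robot touches nothing.
It fails at once if the wooden block is lifted more than 15 mm (height (world z) of block above 0.028 m).
It fails at once if the wooden block is tipped (angle between block's own z axis and vertical above 0.35 rad).
It fails at once if a bystander is moved more than 25 mm (distance of any of jar, light_clip, socket, screwdriver, spanner, crank_arm from where it was at the start of the episode above 0.025 m).
It also fails if it takes over 45 s, if anything falls off the work surface, if the arm or the gripper's body presses on something with over 40 N, if the wrist force passes 120 N, or if a joint passes its speed limit or range.

ROBOT

A 6-joint arm with a two-finger parallel gripper is mounted at the origin on the work surface. World frame = base frame: x ahead of the robot, y to its left, z up, the work surface at z = 0. Lengths are in m, angles in degrees, forces in N, time in s.
With the tool pointing down it reaches from about 0.25 to 0.85 m from the base axis. Payload 12.5 kg.
Tool frame: the origin (TCP) lies where the fingers leave the gripper's body, on its centre line; the fingertips stand 84 mm ahead of it and the grasp point (between the pads) lies 65 mm ahead of it (arm.nose_length is the z of the fingertips in the tool frame, in m); z points along the fingers, y is the direction in which the jaws open and shut (so a half turn about z gives the same grasp; the last joint's range is limited). The gripper opens to 93 mm and grips with 3 to 60 N. Pads are 15 mm wide; open, the fingers measure 128 mm over their backs; the gripper's body (75 mm by 188 mm) begins 65 mm behind the grasp point.
Start: joints at [-77.957, 20.094, 94.641, -0, 65.266, -4.847], TCP at [0.16, -0.526, 0.303] pointing down, gripper open.
Joint ranges: [-157.81, 157.81], [-45, 120.19], [0.68, 151.7], [-89.99, 269.99], [4.06, 180], [-164.3, 164.3]. Speed limits (degrees/s): [127.2, 127.2, 159.86, 180, 180, 180].

INTERFACE

Orientations are given as [roll, pitch, yaw] about the fixed x, y, z axes, in that order (R = Rz(yaw) Ry(pitch) Rx(roll)).
In Python, from rig import arm, solver, vision, order gives the robot as it stands. Calls block until the motion is done:
- arm.movep(position, orientation): joint-space move of the TCP to a pose.
- arm.move_straight(position, ori=None, rate=0.15, threshold=None): straight line of the TCP; ori=None keeps the orientation; rate is the mean speed in m/s. With threshold (N) it stops when the force on the tool has changed by that much, and returns True; else False.
- arm.move_joints(angles): joint-space move.
- arm.command_gripper(opening, effort=None): finger opening in m; effort is the grip in N (None keeps the last); returns when the fingers have stopped.
- arm.wait(seconds).
- solver.solve_ik(position, orientation): joint angles nearest the present ones, or None.
- vision.camera(name): name is "scene" or "side" or "wrist"; returns (picture, depth): 384x512x3 uint8, red, green, blue; 384x512 float32, m along the optical axis (not along the pixel's ray), 0 where there is no reading.
- vision.calibration(name): a dict with "vertical_fov" (degrees; the focal length in pixels is half the picture's height over the tangent of half this angle, whatever the lens; pixels are square), "cx", "cy" (the principal point, pixels), "eye" and "attitude" of the camera in the world. Camera axes: x right, y up, looking along -z (the intrinsics and any distortion apply to the point x, -y, -z); pixel columns grow to the right and rows downward; lengths in m; the calibration is good to about 2 mm. A picture is of the moment at which its call begins: read the wrist's pose just before it. calibration takes no time and is no camera call; for the wrist camera it gives the pose at the moment of the call.
A pose or a line that the arm cannot do raises arm.MotionError and nothing moves.
- order.close_job(): hands the job in, once; it reports no verdict.
Readings, each from a call of its own:
- arm.current_t(): time.
- arm.current_joints(): joint angles.
- arm.current_qvel(): joint speeds.
- arm.current_joint_torque(): joint torques, N m.
- arm.current_tool_pos(): TCP position.
- arm.current_tool_rot(): TCP orientation.
- arm.current_contact_force(): force on the tool from outside, world axes, zero at the start.
- arm.current_ft_torque(): the same for the moment, N m.
- arm.current_gripper_width(): finger opening in m.
Only numpy, scipy, OpenCV 4.12 (cv2) and the standard library are available. Lean on these libraries where they do the work, as an engineer would, in place of code of your own. Each camera call takes 0.05 s, during which the arm holds its last target. There are 200 camera calls.

## Working session

There is one attempt and no reset: what is moved stays moved. The work goes in short steps, each a Python script; the robot and the scene stay as the last script left them, time stands still between calls to the robot, and variables do not carry over. Pictures are saved under pics/ and viewed, and the job is handed in when it is done.

```bash
ls; mkdir -p pics; python3 - <<'E'
from rig import arm, solver, vision, order
import cv2,numpy as np
for n in ["scene","side"]:
    p,d=vision.camera(n); c=vision.calibration(n); print(n,c)
    cv2.imwrite(f"pics/{n}0.png",p[:,:,::-1]); np.savez(f"{n}0.npz",p=p,d=d)
print(arm.current_t(),arm.current_tool_pos(),arm.current_tool_rot())
E
```

```text
pics
scene {'vertical_fov': 50.043611484832795, 'cx': 257.11806147958464, 'cy': 185.1542234190692, 'eye': array([1.1164412 , 0.70277291, 0.8863441 ]), 'attitude': array([ 49.10010699,  -0.82180577, 141.07105768])}
side {'vertical_fov': 56.48184203213691, 'cx': 253.97927028980584, 'cy': 193.45825155056997, 'eye': array([0.16209951, 0.68667981, 0.55862075]), 'attitude': array([  60.69429863,    0.42395695, -148.82315279])}
0.1 [ 0.1597894  -0.52606164  0.30228592] [-1.79944205e+02 -3.44945913e-03  1.68915764e+01]
```

View pics/scene0.png

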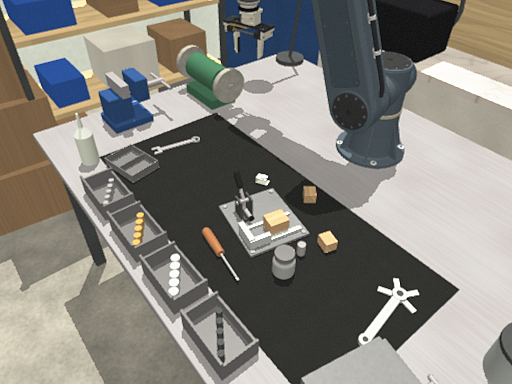

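View pics/side0.png

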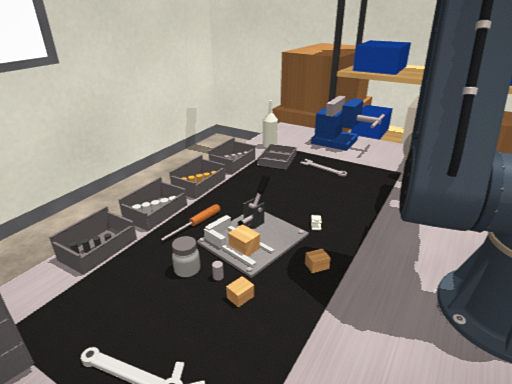

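The scene picture shows the fixture at about (263,220), with the block at (276,222), the end stop near (243,232), and the black lever at (240,185). The two other blocks, at (327,241) and (309,194), are look-alikes. I'll build a height map from the depth.

```bash
cat > h.py <<'E'
import numpy as np, cv2
from scipy.spatial.transform import Rotation as R
def cloud(d,c):
    f=d.shape[0]/2/np.tan(np.radians(c["vertical_fov"]/2))
    v,u=np.mgrid[:d.shape[0],:d.shape[1]]
    P=np.stack([(u-c["cx"])/f*d,-(v-c["cy"])/f*d,-d],-1)
    return P@R.from_euler("xyz",c["attitude"],degrees=True).as_matrix().T+c["eye"]
def proj(X,c):
    f=192/np.tan(np.radians(c["vertical_fov"]/2))
    q=(np.asarray(X)-c["eye"])@R.from_euler("xyz",c["attitude"],degrees=True).as_matrix()
    return np.stack([c["cx"]-f*q[...,0]/q[...,2],c["cy"]+f*q[...,1]/q[...,2]],-1)
E
python3 - <<'E'
from rig import arm, solver, vision, order
from h import *
for n in ["scene","side"]:
    z=np.load(n+"0.npz"); W=cloud(z["d"],vision.calibration(n))
    pts={"scene":[(276,217),(240,178),(263,245),(308,234),(222,207),(261,179),(327,238),(310,190),(284,250),(301,242),(215,243),(350,230)],"side":[(244,235),(263,186),(200,243),(251,272),(308,233),(261,203),(186,245),(218,264),(205,215),(316,218)]}[n]
    for u,v in pts: print(n,u,v,W[v,u].round(3))
    ok=z["d"]>0
    m=ok&(abs(W[...,2]-.013)<.004)&(W[...,0]>.2)&(W[...,0]<.9)&(abs(W[...,1])<.6)
    k,l,s,ce=cv2.connectedComponentsWithStats(m.astype(np.uint8))
    for i in np.argsort(-s[1:,4])[:3]+1:
        p=W[l==i][:,:2].astype(np.float32); print(s[i],cv2.minAreaRect(p), np.median(W[l==i][:,2]))
E
```

```text
scene 276 217 [0.55  0.106 0.057]
scene 240 178 [ 0.575 -0.029  0.125]
scene 263 245 [0.618 0.131 0.009]
scene 308 234 [0.489 0.179 0.009]
scene 222 207 [ 0.621 -0.061  0.013]
scene 261 179 [ 0.449 -0.083  0.02 ]
scene 327 238 [0.475 0.236 0.032]
scene 310 190 [0.376 0.068 0.038]
scene 284 250 [0.624 0.221 0.076]
scene 301 242 [0.547 0.207 0.04 ]
scene 215 243 [0.727 0.057 0.029]
scene 350 230 [0.375 0.239 0.   ]
[ 220  189   89   68 1758] ((0.5560740828514099, 0.055063627660274506), (0.22295688092708588, 0.19115398824214935), 78.29071807861328) 0.01149054956826917
[358 288  54  57 587] ((0.5303797125816345, 0.4869456887245178), (0.2022830694913864, 0.04457443207502365), 10.433188438415527) 0.014986145321717492
[119 166  39  16  73] ((0.7488799691200256, -0.3614082634449005), (0.06384051591157913, 0.12543806433677673), 64.73872375488281) 0.012830935776389718
side 244 235 [0.542 0.112 0.06 ]
side 263 186 [ 0.572 -0.031  0.117]
side 200 243 [0.655 0.141 0.012]
side 251 272 [0.489 0.168 0.013]
side 308 233 [ 0.444 -0.047  0.004]
side 261 203 [ 0.567 -0.011  0.077]
side 186 245 [0.615 0.231 0.08 ]
side 218 264 [0.546 0.211 0.042]
side 205 215 [0.712 0.047 0.024]
side 316 218 [ 0.441 -0.09   0.027]
[ 197  212  111   65 2109] ((0.5539605617523193, 0.051423631608486176), (0.22340694069862366, 0.19061198830604553), 78.31244659423828) 0.013509873600688116
[ 81 359  63  25 302] ((0.5617431998252869, 0.48555928468704224), (0.12611767649650574, 0.022329509258270264), 11.017513275146484) 0.015486185525671436
[ 60 234  76  38 226] ((0.8293889760971069, 0.2950034439563751), (0.1773025393486023, 0.07022343575954437), 64.9596176147461) 0.01311337779350591
```

Both views agree on the plate: centre about (0.555, 0.053), with its 220 mm side at 78.3°, so the fixture yaw is about -11.7°. I'll go above it and take one close look.

```bash
python3 - <<'E'
from rig import arm, solver, vision, order
from h import *
arm.command_gripper(0.0)
arm.movep([0.47,0.07,0.36],[180,0,78.3])
c=vision.calibration("wrist"); p,d=vision.camera("wrist")
print(c,arm.current_t(),arm.current_tool_pos(),arm.current_joints())
np.savez("w0.npz",p=p,d=d,**c); cv2.imwrite("pics/w0.png",p[:,:,::-1])
W=cloud(d,c); m=(d>0)&(abs(W[...,2]-.013)<.004)
# rectified height map in rough fixture axes about the plate centre (1 mm/px, up=+x, left=+y)
a=np.radians(-11.7); q=W[d>0]; z=q[:,2]; q=q[:,:2]-[.555,.053]
fx=q@[np.cos(a),np.sin(a)]; fy=q@[-np.sin(a),np.cos(a)]
im=np.zeros((300,320,3),np.uint8); col=p[d>0][:,::-1]
r=(150-fx*1000).astype(int); k=(160-fy*1000).astype(int); g=(r>=0)&(r<300)&(k>=0)&(k<320)
o=np.argsort(z[g]); im[r[g][o],k[g][o]]=col[g][o]
hm=np.zeros((300,320),np.uint8); hm[r[g][o],k[g][o]]=np.clip(z[g][o]*1000*1.6,0,255)
cv2.imwrite("pics/w0r.png",np.hstack([im,cv2.applyColorMap(hm,cv2.COLORMAP_JET)]))
np.savez("w0f.npz",fx=fx,fy=fy,z=z)
E
```

```text
{'vertical_fov': 58.183506732263965, 'cx': 255.40576074276774, 'cy': 198.30037962820157, 'eye': array([0.4833476 , 0.13821604, 0.44131772]), 'attitude': array([-14.72642729,  -0.0371775 , -11.80748282])} 4.0 [0.47012781 0.06945247 0.35992144] [ 2.78978493e+00  8.84728389e+00  1.00985857e+02 -3.70098106e-03
  7.01725930e+01  1.45531001e+01]
```

View pics/w0.png

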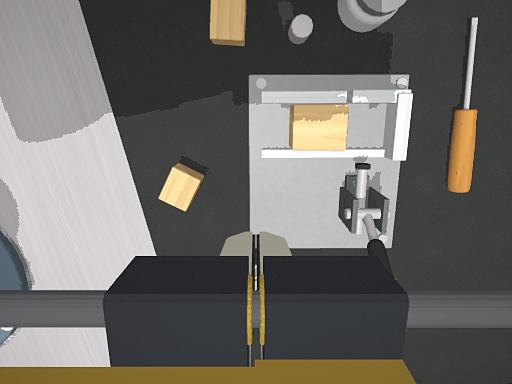

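View pics/w0r.png

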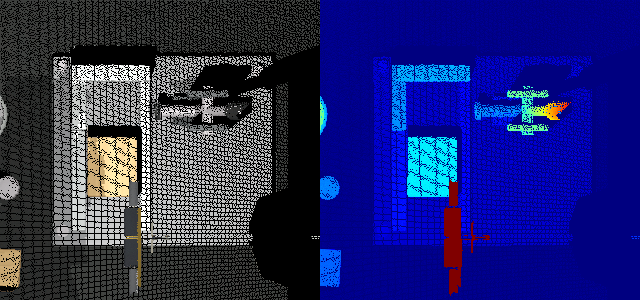

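The wrist view shows the block at (320,127), the end stop at (397,125) and the lever at (373,240). The fixture's x axis runs to the right in the picture. In the rectified map the stop face is about 69 mm and the clamp 39 mm beyond the plate centre, so the fixture origin is the plate's middle in x. Next I'll refine y.

```bash
python3 - <<'E'
import numpy as np,cv2
f=np.load("w0f.npz"); x,y,z=[f[k]*1000 for k in ("fx","fy","z")]
pc=lambda v:np.percentile(v,[0.5,2,50,98,99.5]).round(1)
b=(abs(z-58)<5)&(abs(x+17)<45)&(y>0)&(y<90)&~((z>64))
print("block",b.sum(),pc(x[b]),pc(y[b]),pc(z[b]),cv2.minAreaRect(np.c_[x[b],y[b]].astype(np.float32)))
s=(abs(z-48)<4)&(x>60)&(x<95)&(y>-10)&(y<95); print("stop",s.sum(),pc(x[s]),pc(y[s]),pc(z[s]))
p=(abs(z-13)<3)&(abs(x)<105)&(abs(y)<125); q=np.c_[x[p],y[p]].astype(np.float32)
print("plate",np.median(z[p]),cv2.minAreaRect(q),pc(x[p]),pc(y[p]))
for lo,hi in((-90,-60),(20,60)):
  g=(z>18)&(z<48)&(x>lo)&(x<hi)&(y>0)&(y<100); h,e=np.histogram(y[g],np.arange(0,101,2)); print(lo,dict(zip(e[:-1].astype(int),h)))
c=(abs(z-77)<3)&(y<-20)&(y>-80)&(x>0)&(x<80); print("cheeks",c.sum(),pc(x[c]),pc(y[c]))
l=(z>110)&(z<150)&(x>20)&(x<60)&(y<-50)&(y>-140); print("lever",l.sum(),pc(x[l]),pc(y[l]),pc(z[l]))
E
```

```text
block 2520 [-46.6 -45.9 -17.4  11.5  12.6] [23.2 24.1 48.3 71.5 72.6] [55.1 55.6 57.5 59.3 59.6] ((-16.88164520263672, 47.77236557006836), (49.523948669433594, 60.13670349121094), 89.85070037841797)
stop 1025 [68.7 69.  76.2 84.6 85. ] [10.4 11.7 47.6 82.  83. ] [44.2 44.6 47.5 49.2 49.4]
plate 12.584689731263643 ((-0.7509689331054688, -2.7921066284179688), (189.73500061035156, 219.14361572265625), 0.14682307839393616) [-94.8 -92.9 -16.7  89.4  92.6] [-110.6 -106.5   -8.2  104.5  105.9]
-90 {np.int64(0): np.int64(0), np.int64(2): np.int64(0), np.int64(4): np.int64(0), np.int64(6): np.int64(0), np.int64(8): np.int64(0), np.int64(10): np.int64(34), np.int64(12): np.int64(19), np.int64(14): np.int64(31), np.int64(16): np.int64(34), np.int64(18): np.int64(17), np.int64(20): np.int64(0), np.int64(22): np.int64(0), np.int64(24): np.int64(0), np.int64(26): np.int64(0), np.int64(28): np.int64(0), np.int64(30): np.int64(0), np.int64(32): np.int64(0), np.int64(34): np.int64(0), np.int64(36): np.int64(0), np.int64(38): np.int64(0), np.int64(40): np.int64(0), np.int64(42): np.int64(0), np.int64(
[... 1589 characters left out ...]
nt64(0), np.int64(62): np.int64(0), np.int64(64): np.int64(0), np.int64(66): np.int64(0), np.int64(68): np.int64(0), np.int64(70): np.int64(0), np.int64(72): np.int64(28), np.int64(74): np.int64(79), np.int64(76): np.int64(78), np.int64(78): np.int64(48), np.int64(80): np.int64(76), np.int64(82): np.int64(82), np.int64(84): np.int64(78), np.int64(86): np.int64(77), np.int64(88): np.int64(0), np.int64(90): np.int64(0), np.int64(92): np.int64(0), np.int64(94): np.int64(0), np.int64(96): np.int64(0), np.int64(98): np.int64(0)}
cheeks 447 [19.1 19.4 37.8 58.8 59.3] [-67.6 -66.7 -49.4 -28.5 -28.3]
lever 253 [30.8 31.3 40.1 46.8 47.6] [-88.8 -86.9 -76.  -69.5 -68.9] [110.1 110.4 117.9 133.2 134.2]
```

Every cue agrees on the origin at (-0.9, 47.2) mm in this rough frame: channel 20.3 to 74, stop face at 69, cheeks centred at (39, -48). The block sits at fixture x ≈ -16, about 56 mm short of the stop. It's time to push.

```bash
cat >> h.py <<'E'
A=np.radians(-11.7); RZ=np.array([[np.cos(A),-np.sin(A)],[np.sin(A),np.cos(A)]])
O=np.array([.555,.053])+RZ@[-.0009,.0472]
ORI=[180,0,78.3]
def F(x,y,tip): # fixture mm -> TCP position with the fingertips at that x,y and height tip (fixture z)
    return [*(O+RZ@np.array([x,y])/1000), .003+tip/1000+.084]
def inF(p): return np.r_[RZ.T@(np.asarray(p)[:2]-O)*1000, (p[2]-.087)*1000].round(1)
E
python3 - <<'E'
from rig import arm, solver, vision, order
from h import *
print(O,arm.nose_length)
arm.movep(F(-92,0,120),ORI)
print(arm.move_straight(F(-92,0,24),rate=.12,threshold=15),inF(arm.current_tool_pos()))
for i in range(4):
    hit=arm.move_straight(F(12,0,24),rate=.05,threshold=10)
    print(hit,inF(arm.current_tool_pos()),np.round(arm.current_contact_force(),1),arm.current_t())
    if not hit or inF(arm.current_tool_pos())[0]>-15: break
for n in ["scene","side"]:
    p,d=vision.camera(n); cv2.imwrite(f"pics/{n}1.png",cv2.resize(p[130:290,150:360,::-1],None,fx=3,fy=3))
p,d=vision.camera("wrist"); cv2.imwrite("pics/w1.png",p[:,:,::-1])
E
```

```text
[0.56369026 0.09940183] 0.0841
False [-91.6   0.1  24.7]
True [-4.9 -0.2 23.5] [-0.6  0.7  1.3] 7.1917
```

View pics/w1.png

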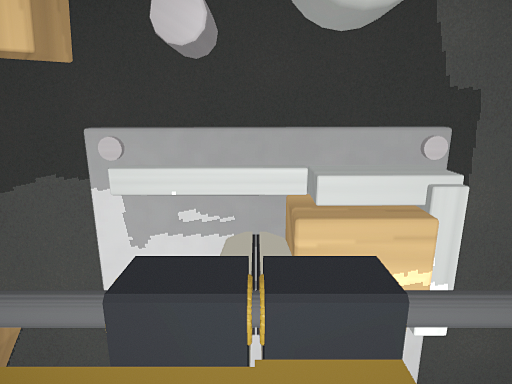

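View pics/side1.png

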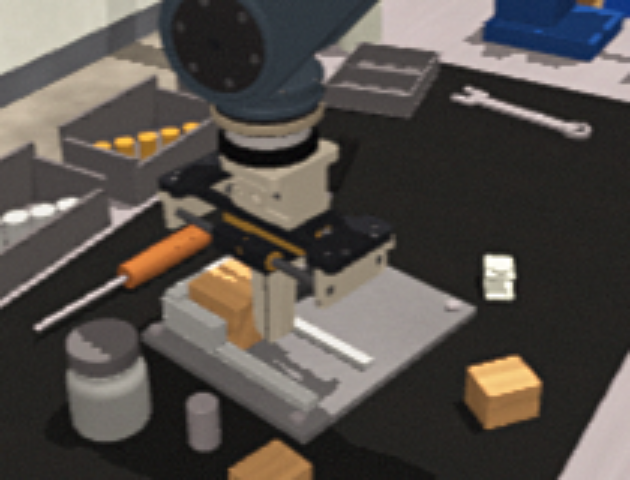

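The push stopped at finger x = -4.9, so the finger face is around 10 to 12, right where the rear of a home block should be. I'll press once more to seat it, then back off and check from above.

```bash
python3 - <<'E'
from rig import arm, solver, vision, order
from h import *
print(arm.move_straight(F(2,0,24),rate=.03,threshold=12),inF(arm.current_tool_pos()),np.round(arm.current_contact_force(),1))
arm.move_straight(F(-40,0,24),rate=.15)
arm.move_straight(F(-40,-50,200),rate=.25)
c=vision.calibration("wrist"); p,d=vision.camera("wrist"); print(arm.current_t(),inF(arm.current_tool_pos()))
cv2.imwrite("pics/w2.png",p[:,:,::-1])
W=cloud(d,c); q=W[d>0]; z=q[:,2]*1000; xy=(q[:,:2]-O)@RZ*1000; x,y=xy.T
pc=lambda v:np.percentile(v,[0.5,2,50,98,99.5]).round(1)
b=(abs(z-58)<4)&(abs(y)<40)&(x>-20)&(x<85); print("block",b.sum(),pc(x[b]),pc(y[b]),cv2.minAreaRect(xy[b].astype(np.float32)))
s=(abs(z-48)<4)&(x>60)&(x<95)&(abs(y)<45); print("stop",s.sum(),pc(x[s]))
l=(z>110)&(z<150)&(x>20)&(x<60)&(y<-80)&(y>-190); print("lever",l.sum(),pc(x[l]),pc(y[l]),pc(z[l]))
E
```

```text
True [-4.6 -0.2 23. ] [-0.7  0.3  1.2]
8.8667 [-40.3 -49.9 198.5]
block 3862 [10.1 10.9 39.5 68.2 69.3] [-23.5 -22.6   1.3  24.1  25. ] ((39.965965270996094, 0.6155128479003906), (48.720951080322266, 60.16222381591797), 89.90467071533203)
stop 1275 [69.7 70.1 78.6 85.5 85.9]Traceback (most recent call last):
  File "<stdin>", line 12, in <module>
  File "<stdin>", line 9, in <lambda>
    return _quantile_unchecked(
        a, q, axis, out, overwrite_input, method, keepdims, weights)
    return _ureduce(a,
                    func=_quantile_ureduce_func,
    ...<5 lines>...
                    overwrite_input=overwrite_input,
                    method=method)
    r = func(a, **kwargs)
    result = _quantile(arr,
                       quantiles=q,
    ...<2 lines>...
                       out=out,
                       weights=wgt)
    slices_having_nans = np.isnan(arr[-1, ...])
                                  ~~~^^^^^^^^^
IndexError: index -1 is out of bounds for axis 0 with size 0
```

View pics/w2.png

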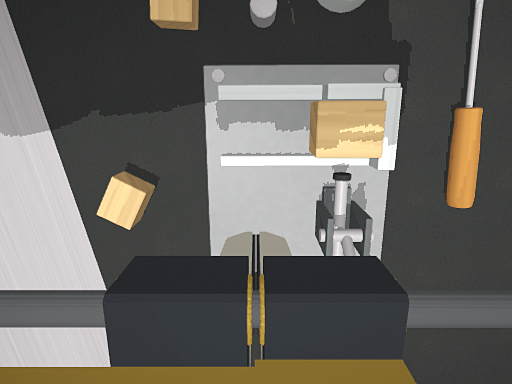

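From above, the block centre is at x = 40.0, y = 0.6, against the stop face at 70, so it's home. The gripper hides the lever grip in this view, but the cheeks and pivot are where the fixture frame puts them. Now the lever.

```bash
python3 - <<'E'
from rig import arm, solver, vision, order
from h import *
arm.move_straight(F(40,-190,198),rate=.25)
arm.move_straight(F(40,-190,126),rate=.15)
print(inF(arm.current_tool_pos()))
p,d=vision.camera("side"); cv2.imwrite("pics/side3a.png",cv2.resize(p[130:290,150:360,::-1],None,fx=3,fy=3))
for y in (-165,-150,-135,-120,-105,-92):
    hit=arm.move_straight(F(40,y,126),rate=.06,threshold=25)
    print(y,hit,inF(arm.current_tool_pos()),np.round(RZ.T@arm.current_contact_force()[:2],1),arm.current_t())
    if hit: break
p,d=vision.camera("side"); cv2.imwrite("pics/side3.png",cv2.resize(p[130:290,150:360,::-1],None,fx=3,fy=3))
E
```

```text
[  40.2 -189.5  126.8]
-165 False [  40.  -164.7  126. ] [-0.4  0.2] 10.9083
-150 False [  39.8 -150.1  125.7] [-0.3 -3.3] 11.3083
-135 False [  40.1 -135.   126. ] [ 2.  -0.9] 11.7083
-120 False [  39.8 -119.5  125.9] [ 0.5 -0.9] 12.1083
-105 False [  39.9 -104.6  126. ] [-0.4  0.4] 12.5083
-92 False [ 40.  -91.6 126. ] [-0.7 -0.5] 12.875
```

View pics/side3.png

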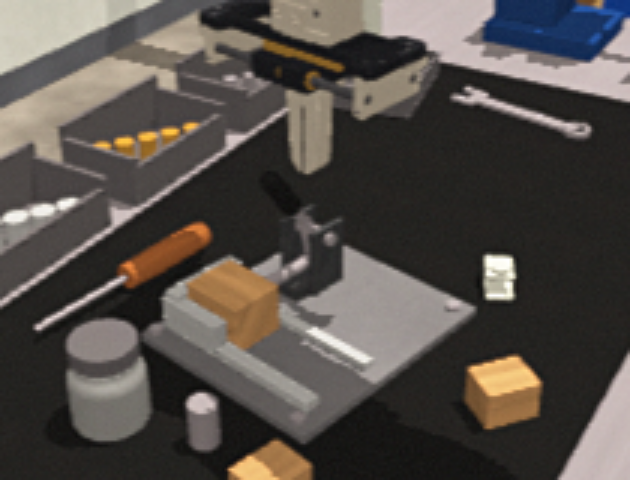

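The lever at (285,195) in the crop now leans towards the block. I'll retreat and check the clamp from above.

```bash
python3 - <<'E'
from rig import arm, solver, vision, order
from h import *
arm.move_straight(F(40,-125,126),rate=.15)
arm.move_straight(F(40,-125,230),rate=.2)
arm.move_straight(F(-60,-80,250),rate=.2)
c=vision.calibration("wrist"); p,d=vision.camera("wrist"); print(arm.current_t(),np.round(arm.current_contact_force(),1))
cv2.imwrite("pics/w4.png",p[:,:,::-1])
W=cloud(d,c); q=W[d>0]; z=q[:,2]*1000; xy=(q[:,:2]-O)@RZ*1000; x,y=xy.T
b=(abs(z-58)<4)&(abs(y)<40)&(x>-20)&(x<85)
print("block",b.sum(),cv2.minAreaRect(xy[b].astype(np.float32)),np.median(z[b]))
l=(z>105)&(z<160)&(x>20)&(x<60)&(y<0)&(y>-100)
print("lever",l.sum(),np.ptp(y[l]) if l.any() else 0,y[l].max() if l.any() else 0,z[l].max() if l.any() else 0)
for n in ["scene","side"]:
    p,d=vision.camera(n); cv2.imwrite(f"pics/{n}4.png",p[:,:,::-1])
E
```

```text
14.7167 [-0.3 -0.  -0.3]
block 3112 ((40.10283279418945, 1.9221076965332031), (50.100494384765625, 60.4686164855957), 89.92806243896484) 57.49434756181412
lever 851 39.59963703903848 -37.54719739259439 145.31615479719463
```

View pics/w4.png

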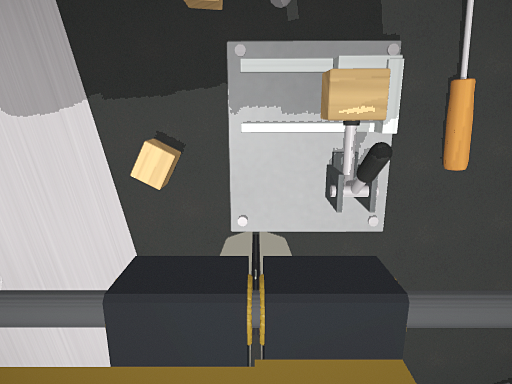

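View pics/scene4.png

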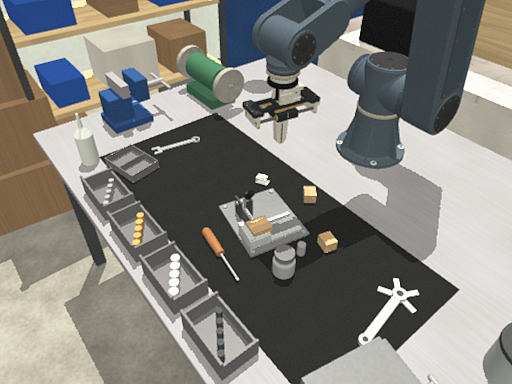

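The pad, at (351,122), is out against the block. The far side of the lever grip is at y = -37.5, which matches the locked -46 plus 9. The block is at x = 40.1, y = 1.9, flat, and the bystanders look unmoved. I'm handing in.

```bash
python3 - <<'E'
from rig import arm, order
arm.wait(0.3); order.close_job(); print(arm.current_t())
E
```

```text
the job is handed in; nothing more can be done
the job is handed in; nothing more can be done
```

The block is fully home and the clamp is locked on it. I handed the job in at about 15 s on the robot's clock; no verdict was reported.

With the fingers closed, I pushed the block about 56 mm along the channel to the end stop. I then pushed the lever over from the -y side, and it snapped into its locked position. The arm finished clear, above the fixture.

**Last checks, from the camera pictures and force readings:**
- **Block:** it is at x ≈ 40.1 mm and y ≈ 1.9 mm in the fixture's frame, flat and square, with the end stop's face at 70 mm.
- **Lever:** the grip's far side is at y ≈ -37.5 mm and its top is at about z = 142 mm in the fixture's frame, which matches the locked position.
- **Pad:** the pictures show it out against the side of the block. I could not measure its pressing force directly.
- **Robot and bystanders:** the force on the tool was about 0 N, and the bystanders looked unmoved by eye.

No check failed. The block's y shifted by about 1 mm when the clamp closed, towards the +y guide, and stayed within the ±6 mm limit.

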